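# Slide a plug along the fence into the drilling jig's corner pocket

## Robot

A 6-joint arm with a two-finger parallel gripper is mounted at the origin on a cart in front of the work surface, level with it; the furniture and walls round the work are solid. World frame = base frame: x ahead of the robot, y to its left, z up, the work surface at z = 0. Lengths are in m, angles in rad, forces in N, time in s.
With the tool pointing down it reaches from about 0.35 to 0.85 m from the base axis. Payload 8.1 kg.
Tool frame: the origin (TCP) lies between the finger pads; the fingertips stand 14 mm ahead of it and the grasp point (between the pads) lies 5 mm behind it; z points along the fingers, y is the line along which they close (so a half turn about z gives the same grasp; the last joint's range is limited). The gripper opens to 93 mm and grips with 3 to 60 N. Pads are 15 mm wide; open, the fingers measure 128 mm over their backs; the gripper's body (75 mm by 188 mm) begins 65 mm behind the grasp point.
Start: joints at [1.26, 0.13, 1.488, -0, 1.523, -0.085], TCP at [0.134, 0.585, 0.233] pointing down, gripper open.
Joint ranges: [-2.96, 2.96], [-0.89, 2.26], [0.02, 2.5], [-1.34, 4.48], [0, 2.73], [-2.66, 2.66]. Speed limits (rad/s): [2.39, 2.39, 2.79, 3.14, 3.14, 3.14].

## Interface

Orientations are given as a rotation vector (axis times angle).
In Python, from plant import robot gives the robot as it stands.
- The arm moves only by the tool arm_command, never from a script. Its argument "targets" is a list of rows, each an object of numbers: "x", "y", "z": the shift along the world's x, y, z in units of 500 mm (1.0 is 500 mm); "rx", "ry", "rz": the turn, a rotation vector about the world's x, y, z in units of 2 rad (1.0 is 2 rad); "claw": the closure in counts, from 0 (fully open) to 255 (shut). In form: [{"x": .., "y": .., "z": .., "rx": .., "ry": .., "rz": .., "claw": ..}, ...]. A call has 1 to 10 rows; each row is the pose to reach, as a shift and turn from the pose commanded when the call began; what a row does not reach only later rows make up. A row lasts 1/12 s, in which the tool goes at most 41.7 mm and 7.16 degrees, less where a joint would pass 70% of its speed; a pose out of reach is approached as far as the arm can. A call with a number of a shift or a turn outside -1 to 1 is refused whole. A call with a gripper value outside its range is refused whole. The fingers move at their own pace and stop on an object; "squeeze" is the grip in N (left out, the last holds). Time passes only in rows, so rows that repeat a pose let the fingers close. It gives the time, the measured TCP pose, the force, the opening and the grip force at its end, in the units of the state.
- robot.read_state(): the state, without advancing time (a new reading comes with each control period).
- robot.read_camera(name): name is "side" or "top"; returns (picture, depth): 400x640x3 uint8, red, green, blue; 400x640 float32, m along the optical axis (not along the pixel's ray), 0 where there is no reading.
- robot.get_calibration(name): a dict with "intrinsics" (3x3 intrinsics, pixels), "origin" and "orientation" of the camera in the world. Camera axes: x right, y up, looking along -z (the intrinsics and any distortion apply to the point x, -y, -z); pixel columns grow to the right and rows downward; lengths in m; the calibration is good to about 2 mm. A picture is of the moment at which its call begins. get_calibration takes no time and is no camera call.
- robot.close_job(): hands the job in; it is judged then, once.
The state is a dict: "t": time; "q": joint angles; "dq": joint speeds; "joint_torque": joint torques, N m; "tool_pos": TCP position; "orientation": TCP orientation; "force": force on the tool from outside, world axes, zero at the start; "wrist_torque": the same for the moment, N m; "opening": finger opening in m; "gripper_force": force on a finger pad.
Only numpy, scipy, OpenCV 4.12 (cv2) and the standard library are available. Lean on these libraries where they do the work, as an engineer would, in place of code of your own. Each camera call takes 0.05 s, during which the arm holds its last target. There are 200 camera calls.

## Task

Get the wooden plug that lies on the drilling jig's board ready for drilling: with the fingertips push it straight over to the fence near where it lies, then, keeping it against the fence all the way, drag it along the fence into the corner pocket until it sits fully home against both fence and end stop. Only push or press it: do not take it between the fingers and do not lift or tip it. Leave the spare plug, wax tin and sanding block beside the jig alone.

Things in the scene. Friction and masses are not known exactly. Their poses are not given: they have to be found in the camera images.
- jig: Fixed drilling jig, place and yaw vary. Plywood board with a dark wooden fence along its far side, an end stop across the fence's +y end and a low lip that closes the front of the corner pocket. Origin under the board; x points across the board to the fence, y along the fence to the stop, z up. Board: x -95 to 75 mm, y -180 to 160 mm, top at z = 12 mm.
- fence_face (a point): Middle of the foot of the fence's inner face (x = 55 mm of the jig), at board height; axes as the jig's. The fence is 330 mm long, 20 mm thick, 24 mm high above the board.
- stop_face (a point): Foot of the end stop's inner face (y = 130 mm of the jig), opposite the middle of the seated plug; axes as the jig's. The stop is 20 mm thick, 24 mm high above the board.
- lip_end (a point): Rounded free end of the pocket's front lip (y = 100 mm of the jig), at board height; axes as the jig's. The lip runs 30 mm from the stop to here, 14 mm thick, 12 mm high above the board; its inner face is 48.6 mm from the fence. So the pocket is open only towards -y, and nearly the rear half of a seated plug stays outside it.
- pocket (a point): Where the plug's origin lies when the plug is fully home: on the board's top at x = 32.2, y = 107.2 mm of the jig, axes as the jig's. A plug touching the fence has x = 0 here, one touching the end stop has y = 0.
- plug: The plug to be moved: plain brown wooden disc, 45.6 mm in diameter and 20 mm high, about 30 g, lying flat on the jig's board in its part away from the stop. Origin at the centre of its underside; z is its axis. It starts 32 to 67 mm off the fence and 155 to 235 mm from home along the fence, and, being sanded and waxed like the jig (friction about 0.35 between them), slides under a push of less than 1 N.
- spare_plug: Bystander: greyish wooden disc of the same size lying on the bench beside one end of the jig (not on the board); origin at the centre of its underside.
- wax_tin: Bystander: round closed tin, 67 mm in diameter, 36 mm high, on the bench beside the other end of the jig; origin at the centre of its underside. It and the spare plug may be the other way round.
- sanding_block: Bystander: cork sanding block 62 x 110 x 38 mm on the bench on the robot's side of the jig; origin at the centre of its underside, long side along its y.
Mind the look-alikes: they are no part of the job. What is shaped like the plug but orange, pink or red is not meant.

How it is judged:
By the outcome, as a careful person would: the job done as asked, in the order asked, and still so for the second after the job is handed in, with the robot touching nothing.
It also fails if it takes over 56 s, if anything falls off the work surface, if the arm or the gripper's body presses on something with over 40 N, if the wrist force passes 120 N, or if a joint passes its speed limit or range.

## Working session

There is one attempt and no reset: what is moved stays moved. The work goes in short steps, Python scripts to look and compute and a tool call to move; the robot and the scene stay as the last step left them, time stands still between calls to the robot, and variables do not carry over. Pictures are saved under pics/ and viewed, at most 10 in all, crops included, and the job is handed in when it is done.

Besides the shell and the picture viewer there is one more tool, called after ">>>" as a command line: name --argument value ..., lists and objects as JSON in quotes. arm_command: Moves the arm, as the interface text tells. Shifts and turns lie within -1 to 1; 1 stands for 500 mm of shift or 2 rad of turn. Its arguments: {"type":"object","properties":{"targets":{"type":"array","items":{"type":"object","properties":{"x":{"type":"number","minimum":-1,"maximum":1},"y":{"type":"number","minimum":-1,"maximum":1},"z":{"type":"number","minimum":-1,"maximum":1},"rx":{"type":"number","minimum":-1,"maximum":1},"ry":{"type":"number","minimum":-1,"maximum":1},"rz":{"type":"number","minimum":-1,"maximum":1},"claw":{"type":"number"}}}},"squeeze":{"type":"number"}},"required":["targets"]}

```bash
mkdir -p pics; cat > h.py <<'E'
import numpy as np, cv2
from plant import robot
def look(n,f=None):
    p,d=robot.read_camera(n)
    if f: cv2.imwrite('pics/'+f,p[:,:,::-1])
    np.savez('pics/'+n+'.npz',p=p,d=d)
    return p,d
def cal(n):
    c=robot.get_calibration(n); o=np.array(c['orientation'],float)
    R=cv2.Rodrigues(o)[0] if o.size==3 else o.reshape(3,3)
    return np.array(c['intrinsics'],float),np.array(c['origin'],float),R,c
def ray(n,u,v):
    K,o,R,c=cal(n); a=np.linalg.inv(K)@[u,v,1]
    return o,R@np.array([a[0],-a[1],-a[2]])
def plane(n,u,v,z):
    o,d=ray(n,u,v); return o+d*(z-o[2])/d[2]
def pt(n,u,v,depth):
    o,d=ray(n,u,v); return o+d*depth
E
python3 - <<'E'
from h import *
for n in('top','side'):
    look(n,n+'0.png'); print(robot.get_calibration(n))
s=robot.read_state(); print(s['t'],s['tool_pos'],s['orientation'],s['opening'],s['force'])
E
```

```text
{'intrinsics': array([[429.91507441,   0.        , 315.6169403 ],
       [  0.        , 429.91507441, 196.50312091],
       [  0.        ,   0.        ,   1.        ]]), 'origin': array([0.40246171, 0.0330127 , 1.05239566]), 'orientation': array([ 0.13754211, -0.10206785, -1.54700826])}
{'intrinsics': array([[411.36344474,   0.        , 316.3219798 ],
       [  0.        , 411.36344474, 193.8735417 ],
       [  0.        ,   0.        ,   1.        ]]), 'origin': array([ 0.28400559, -0.69448467,  0.75513614]), 'orientation': array([ 0.83001019, -0.15957753, -0.3058928 ])}
0.1 [0.13417096 0.58428347 0.23167536] [-3.53952060e-01 -3.12129463e+00  2.62605489e-03] 0.09267545230800638 [-0.12479514 -0.18312563  0.16259343]
```

View pics/top0.png

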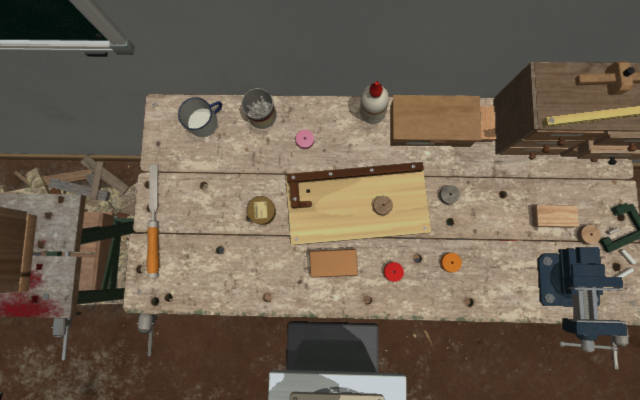

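View pics/side0.png

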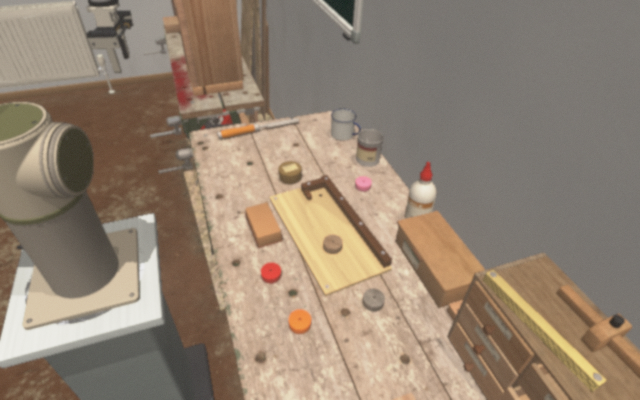

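The top view shows the plug at (382,205), the fence from (290,176) to (423,167), the stop and lip at (295,190)/(303,205), the spare plug at (449,194), the tin at (261,210) and the sanding block at (333,263). The side view shows the plug at (333,243) and the stop at (315,185).

```bash
python3 - <<'E'
from h import *
z=np.load('pics/top.npz');p=z['p'];d=z['d']
def cloud(n,d):
    K,o,R,c=cal(n);v,u=np.mgrid[:400,:640]
    a=np.stack([(u-K[0,2])/K[0,0],-(v-K[1,2])/K[1,1],-np.ones_like(u,float)],-1)*d[...,None]
    return a@R.T+o
for n in('top','side'):
    z=np.load(f'pics/{n}.npz');P=cloud(n,z['d']);p=z['p']
    for (u,v) in ([(382,205),(350,220),(400,225),(350,171),(449,194),(261,210),(333,263),(303,205)] if n=='top' else [(333,243),(310,220),(350,220),(373,299)]):
        print(n,u,v,p[v,u],P[v-1:v+2,u-1:u+2].reshape(-1,3).mean(0).round(4))
    hsv=cv2.cvtColor(p,cv2.COLOR_RGB2HSV)
    print([hsv[v,u] for u,v in([(382,205),(350,220),(350,171)] if n=='top' else [(333,243),(310,220),(350,220)])])
z=np.load('pics/top.npz')
c=cv2.resize(z['p'][150:260,270:440],None,fx=4.5,fy=4.5,interpolation=cv2.INTER_CUBIC);cv2.imwrite('pics/c1.png',c[:,:,::-1])
E
```

```text
top 382 205 [104  87  63] [ 0.5433 -0.1022  0.0227]
top 350 220 [193 163 112] [ 0.5065 -0.0262  0.0131]
top 400 225 [195 179 123] [ 0.4968 -0.1468  0.0127]
top 350 171 [69 41 25] [ 0.598  -0.0173  0.1502]
top 449 194 [79 73 65] [ 0.5746 -0.2658  0.0138]
top 261 210 [181 164 117] [0.5238 0.1873 0.0373]
top 333 263 [164 118  76] [0.4027 0.0138 0.0393]
top 303 205 [74 45 26] [0.5394 0.0881 0.0245]
[array([ 18, 101, 104], dtype=uint8), array([ 19, 107, 193], dtype=uint8), array([ 11, 163,  69], dtype=uint8)]
side 333 243 [168 135 106] [ 0.5438 -0.1098  0.033 ]
side 310 220 [230 201 142] [ 0.523  -0.0041  0.0136]
side 350 220 [98 76 60] [ 0.6155 -0.0429  0.022 ]
side 373 299 [163 147 132] [ 0.5719 -0.2718  0.0222]
[array([ 14,  94, 168], dtype=uint8), array([ 20,  98, 230], dtype=uint8), array([13, 99, 98], dtype=uint8)]
```

View pics/c1.png

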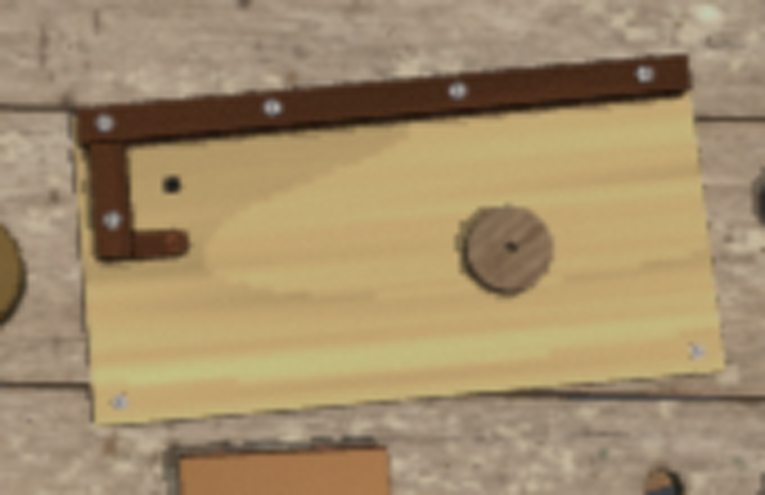

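The crop shows the fence's top outline from crop (75,110) to (690,55), the stop and lip tip at (187,243), and the plug at (508,250).

```bash
cat >> h.py <<'E'
def plugpix(n,p,box):
    # brown top face between fence(dark) and board(bright)
    u0,v0,u1,v1=box; hsv=cv2.cvtColor(p,cv2.COLOR_RGB2HSV)[v0:v1,u0:u1]
    g=p[v0:v1,u0:u1].astype(int); 
    m=(((g[...,0]-g[...,2])<(0.33 if n=='top' else .36)*0+62)&(g[...,0]<(160 if n=='top' else 190))).astype(np.uint8)
    return m
E
python3 - <<'E'
from h import *
z=np.load('pics/top.npz');p=z['p'];g=p.astype(int)
k=np.zeros(p.shape[:2],np.uint8);k[155:250,280:440]=1
dark=((g.sum(2)<210)&(g[...,0]-g[...,2]>22)).astype(np.uint8)*k
n,l,st,ce=cv2.connectedComponentsWithStats(dark)
i=1+np.argmax(st[1:,4]);print('fence',st[i]);F=(l==i)
# outer edge: per column first row; world at z=.036
U=range(292,421);o=np.array([plane('top',u,np.where(F[:,u])[0].min()-.5,.036)[:2] for u in U])
def fit(P):
    vx,vy,x,y=cv2.fitLine(P.astype(np.float32),cv2.DIST_HUBER,0,.01,.01).ravel();s=np.sign(vy);return np.array([vx*s,vy*s]),np.array([x,y])
d,c=fit(o);print('outer',np.degrees(np.arctan2(-d[0],d[1])),c)
i=np.array([plane('top',u,np.where(F[:,u])[0].max()+.5,.012)[:2] for u in range(312,418)])
d2,c2=fit(i);print('inner foot',np.degrees(np.arctan2(-d2[0],d2[1])),c2)
# board
b=((g[...,0]-g[...,2]>48)&(g[...,0]>140)).astype(np.uint8)*k
b=cv2.morphologyEx(b,cv2.MORPH_OPEN,np.ones((3,3)))
n,l,st,ce=cv2.connectedComponentsWithStats(b);j=1+np.argmax(st[1:,4]);B=(l==j);print('board',st[j])
f=np.array([plane('top',u,np.where(B[:,u])[0].max()+.5,.012)[:2] for u in range(296,425)])
d3,c3=fit(f);print('front',np.degrees(np.arctan2(-d3[0],d3[1])),c3)
r=np.array([plane('top',np.where(B[v])[0].max()+.5,v,.012)[:2] for v in range(176,228)])
le=np.array([plane('top',np.where(B[v])[0].min()-.5,v,.012)[:2] for v in range(212,238)])
d=(d+d3)/2;d/=np.linalg.norm(d);yv=d;xv=np.array([d[1],-d[0]])
print('x outer(75),inner(55),front(-95):',c@xv,c2@xv,c3@xv,'y ends(-180,160):',np.median(r@yv),np.median(le@yv))
# stop inner face top edge / lip end
for v in (184,188,192,196): 
    us=np.where(F[v])[0]; us=us[us<330]; print(v,plane('top',us.max()+.5,v,.024)[:2]@yv)
us,vs=np.where(F.T)[0],np.where(F.T)[1]; s=(vs>201)&(us<330); print('lip end y',plane('top',us[s].max()+.5,204,.024)[:2]@yv)
x0=np.mean([c@xv-.075,c3@xv+.095,c2@xv-.055]); y0=np.mean([np.median(r@yv)+.18,np.median(le@yv)-.16])
print('xv',xv,'yv',yv,'orig',x0*xv+y0*yv)
np.savez('jig.npz',xv=xv,yv=yv,x0=x0,y0=y0)
# plug
b=(g[...,0]<135).astype(np.uint8)*0; b[190:222,362:402]=(g[190:222,362:402,0]<150)
n,l,st,ce=cv2.connectedComponentsWithStats(b);j=1+np.argmax(st[1:,4]);cs,_=cv2.findContours((l==j).astype(np.uint8),0,1);(a,e),rr=cv2.minEnclosingCircle(cs[0]);print('plug',st[j],ce[j],a,e,rr)
P=plane('top',a,e,.032);print(P, P[:2]@xv-x0,P[:2]@yv-y0)
z=np.load('pics/side.npz');q=z['p'].astype(int)
b=np.zeros(p.shape[:2],np.uint8);b[230:258,318:350]=(q[230:258,318:350,0]<190)
n,l,st,ce=cv2.connectedComponentsWithStats(b);j=1+np.argmax(st[1:,4]);print(st[j],ce[j]);P2=plane('side',*ce[j],.022);print(P2,P2[:2]@xv-x0,P2[:2]@yv-y0)
o1,r1=ray('top',*ce[3] if 0 else (a,e));o2,r2=ray('side',ce[j][0],ce[j][1])
t=np.linalg.lstsq(np.stack([r1,-r2],1),o2-o1,rcond=None)[0];print('2view',o1+r1*t[0],o2+r2*t[1])
E
```

```text
fence [ 286  163  137   45 1442]
outer 6.2749057 [ 0.6310944  -0.03801839]
inner foot 6.2223067 [ 0.6157044  -0.05977537]
board [ 288  172  143   73 7777]
front 6.246014 [ 0.4630109 -0.0506511]
x outer(75),inner(55),front(-95): 0.623185 0.6055142 0.4547263 y ends(-180,160): -0.27290271799373567 0.06687878878581557
184 0.03785497388245727
188 0.03865248758302492
192 0.03702799303544448
196 0.03782436244517732
lip end y 0.00810947600773365
xv [0.99403644 0.10904835] yv [-0.10904835  0.99403644] orig [ 0.55634117 -0.03253792]
plug [371 196  22  20 337] [381.32047478 205.1305638 ] 381.3999938964844 204.5 10.890928268432617
[ 0.54322097 -0.09957549  0.032     ] -0.02035229531447358 -0.06520704961651791
[323 235  20  19 299] [332.09364548 244.48160535]
[ 0.54410715 -0.10457695  0.022     ] -0.020016806235100493 -0.07027532263734215
2view [ 0.54514204 -0.10138504  0.01807373] [ 0.54547996 -0.10146344  0.01813053]
```

>>> arm_command --targets '[{"x":0.4,"y":-0.64,"z":0,"rz":-0.62,"claw":255},{"x":0.4,"y":-0.64,"z":0,"rz":-0.62,"claw":255},{"x":0.4,"y":-0.64,"z":0,"rz":-0.62,"claw":255},{"x":0.4,"y":-0.64,"z":0,"rz":-0.62,"claw":255},{"x":0.4,"y":-0.64,"z":0,"rz":-0.62,"claw":255},{"x":0.4,"y":-0.64,"z":0,"rz":-0.62,"claw":255},{"x":0.4,"y":-0.64,"z":0,"rz":-0.62,"claw":255},{"x":0.4,"y":-0.64,"z":0,"rz":-0.62,"claw":255},{"x":0.4,"y":-0.64,"z":0,"rz":-0.62,"claw":255},{"x":0.4,"y":-0.64,"z":0,"rz":-0.62,"claw":255}]' --squeeze 5

```text
schema error: expected keys x, y, z, rx, ry, rz, claw
```

>>> arm_command --targets '[{"x":0.4,"y":-0.64,"z":0,"rx":0,"ry":0,"rz":-0.62,"claw":255},{"x":0.4,"y":-0.64,"z":0,"rx":0,"ry":0,"rz":-0.62,"claw":255},{"x":0.4,"y":-0.64,"z":0,"rx":0,"ry":0,"rz":-0.62,"claw":255},{"x":0.4,"y":-0.64,"z":0,"rx":0,"ry":0,"rz":-0.62,"claw":255},{"x":0.4,"y":-0.64,"z":0,"rx":0,"ry":0,"rz":-0.62,"claw":255},{"x":0.4,"y":-0.64,"z":0,"rx":0,"ry":0,"rz":-0.62,"claw":255},{"x":0.4,"y":-0.64,"z":0,"rx":0,"ry":0,"rz":-0.62,"claw":255},{"x":0.4,"y":-0.64,"z":0,"rx":0,"ry":0,"rz":-0.62,"claw":255},{"x":0.4,"y":-0.64,"z":0,"rx":0,"ry":0,"rz":-0.62,"claw":255},{"x":0.4,"y":-0.64,"z":0,"rx":0,"ry":0,"rz":-0.62,"claw":255}]' --squeeze 5

```text
t: 0.93
tool_pos: [0.3373, 0.2593, 0.2324]
orientation: [2.114, 2.32, -0.002]
force: [-0.0, -0.3, 0.4]
opening: 0.0314
gripper_force: 0.0
```

>>> arm_command --targets '[{"x":0.33,"y":-0.74,"z":0,"rx":0,"ry":0,"rz":-0.784,"claw":255},{"x":0.33,"y":-0.74,"z":0,"rx":0,"ry":0,"rz":-0.784,"claw":255},{"x":0.33,"y":-0.74,"z":0,"rx":0,"ry":0,"rz":-0.784,"claw":255},{"x":0.33,"y":-0.74,"z":0,"rx":0,"ry":0,"rz":-0.784,"claw":255},{"x":0.33,"y":-0.74,"z":0,"rx":0,"ry":0,"rz":-0.784,"claw":255},{"x":0.33,"y":-0.74,"z":0,"rx":0,"ry":0,"rz":-0.784,"claw":255},{"x":0.33,"y":-0.74,"z":0,"rx":0,"ry":0,"rz":-0.784,"claw":255},{"x":0.33,"y":-0.74,"z":-0.2,"rx":0,"ry":0,"rz":-0.784,"claw":255},{"x":0.33,"y":-0.74,"z":-0.2,"rx":0,"ry":0,"rz":-0.784,"claw":255},{"x":0.33,"y":-0.74,"z":-0.2,"rx":0,"ry":0,"rz":-0.784,"claw":255}]'

```text
t: 1.77
tool_pos: [0.4918, -0.0892, 0.1492]
orientation: [3.072, 0.653, 0.002]
force: [0.5, -0.3, 0.0]
opening: 0.0002
gripper_force: 0.0
```

```bash
python3 - <<'E'
from h import *
s=robot.read_state();R=cv2.Rodrigues(np.array(s['orientation']))[0];print(s['tool_pos'],np.degrees(np.arctan2(R[1,1],R[0,1])),R[:,2],s['q'],s['opening'])
E
```

```text
[ 0.49183706 -0.08922679  0.14918559] -66.00557449035858 [ 1.25131320e-03 -2.86145979e-04 -9.99999176e-01] [-2.82124858e-01 -8.80340976e-02  1.86414058e+00  7.51260047e-05
  1.36420467e+00  8.69873983e-01] 0.0001928263660117912
```

>>> arm_command --targets '[{"x":0,"y":0,"z":0,"rx":0,"ry":0,"rz":-0.125,"claw":255},{"x":0,"y":0,"z":0,"rx":0,"ry":0,"rz":-0.125,"claw":255},{"x":0,"y":0,"z":0,"rx":0,"ry":0,"rz":-0.125,"claw":255},{"x":0,"y":0,"z":0,"rx":0,"ry":0,"rz":-0.125,"claw":255}]'

```text
t: 2.1
tool_pos: [0.4911, -0.0873, 0.1497]
orientation: [-3.129, -0.282, 0.001]
force: [-0.6, -0.2, 1.1]
opening: 0.0004
gripper_force: 0.0
```

```bash
cat >> h.py <<'E'
def J(w): 
    z=np.load('jig.npz');return np.array([w[:2]@z['xv']-z['x0'],w[:2]@z['yv']-z['y0']])
def st():
    s=robot.read_state();R=cv2.Rodrigues(np.array(s['orientation']))[0];p=np.array(s['tool_pos'])
    print(round(s['t'],2),'tcp',p.round(4),'jig mm',(J(p)*1e3).round(1),'yaw in jig',np.degrees(np.arctan2(R[1,1],R[0,1])).round(2)-6.25,'F',np.round(s['force'],2))
E
python3 -c "
from h import *
st()"
```

```text
2.1 tcp [ 0.4911 -0.0873  0.1497] jig mm [-70.8 -47.3] yaw in jig -85.96 F [-0.57 -0.21  1.12]
```

>>> arm_command --targets '[{"x":0.0105,"y":-0.0405,"z":-0.05,"rx":0,"ry":0,"rz":-0.035,"claw":255},{"x":0.0105,"y":-0.0405,"z":-0.12,"rx":0,"ry":0,"rz":-0.035,"claw":255},{"x":0.0105,"y":-0.0405,"z":-0.18,"rx":0,"ry":0,"rz":-0.035,"claw":255},{"x":0.0105,"y":-0.0405,"z":-0.215,"rx":0,"ry":0,"rz":-0.035,"claw":255},{"x":0.0105,"y":-0.0405,"z":-0.235,"rx":0,"ry":0,"rz":-0.035,"claw":255},{"x":0.0105,"y":-0.0405,"z":-0.235,"rx":0,"ry":0,"rz":-0.035,"claw":255},{"x":0.0105,"y":-0.0405,"z":-0.235,"rx":0,"ry":0,"rz":-0.035,"claw":255}]'

```text
t: 2.68
tool_pos: [0.4969, -0.1073, 0.0332]
orientation: [3.137, 0.17, 0.001]
force: [-0.1, -0.2, 0.1]
opening: 0.0006
gripper_force: 0.0
```

```bash
python3 -c "
from h import *
st()
p,d=look('side')
c=cv2.resize(p[150:310,230:420],None,fx=3,fy=3,interpolation=cv2.INTER_CUBIC);cv2.imwrite('pics/s1.png',c[:,:,::-1])
"
```

```text
2.68 tcp [ 0.4969 -0.1073  0.0332] jig mm [-67.2 -67.8] yaw in jig -90.05 F [-0.05 -0.24  0.08]
```

View pics/s1.png

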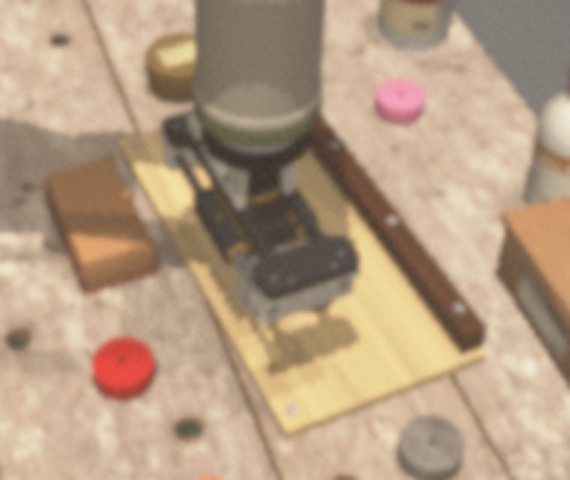

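>>> arm_command --targets '[{"x":0.012,"y":0.0013,"z":0,"rx":0,"ry":0,"rz":0,"claw":255},{"x":0.023,"y":0.0025,"z":0,"rx":0,"ry":0,"rz":0,"claw":255},{"x":0.031,"y":0.0034,"z":0,"rx":0,"ry":0,"rz":0,"claw":255},{"x":0.039,"y":0.0043,"z":0,"rx":0,"ry":0,"rz":0,"claw":255},{"x":0.047,"y":0.0052,"z":0,"rx":0,"ry":0,"rz":0,"claw":255},{"x":0.055,"y":0.006,"z":0,"rx":0,"ry":0,"rz":0,"claw":255},{"x":0.065,"y":0.0071,"z":0,"rx":0,"ry":0,"rz":0,"claw":255},{"x":0.075,"y":0.0082,"z":0,"rx":0,"ry":0,"rz":0,"claw":255},{"x":0.085,"y":0.0093,"z":0,"rx":0,"ry":0,"rz":0,"claw":255},{"x":0.095,"y":0.0104,"z":0,"rx":0,"ry":0,"rz":0,"claw":255}]'

```text
t: 3.57
tool_pos: [0.5445, -0.1022, 0.0324]
orientation: [-3.137, -0.166, 0.0]
force: [-0.7, 0.4, -0.1]
opening: 0.0007
gripper_force: 0.1
```

```bash
python3 -c "
from h import *
st()
p,d=look('top')
c=cv2.resize(p[150:260,270:440],None,fx=3,fy=3,interpolation=cv2.INTER_CUBIC);q,d=look('side');e=cv2.resize(q[150:260,270:440],None,fx=3,fy=3,interpolation=cv2.INTER_CUBIC)
cv2.imwrite('pics/s2.png',cv2.resize(np.vstack([c,e]),None,fx=.9,fy=.9)[:,:,::-1])
"
```

```text
3.57 tcp [ 0.5445 -0.1022  0.0324] jig mm [-19.4 -67.9] yaw in jig -90.19 F [-0.74  0.35 -0.12]
```

View pics/s2.png

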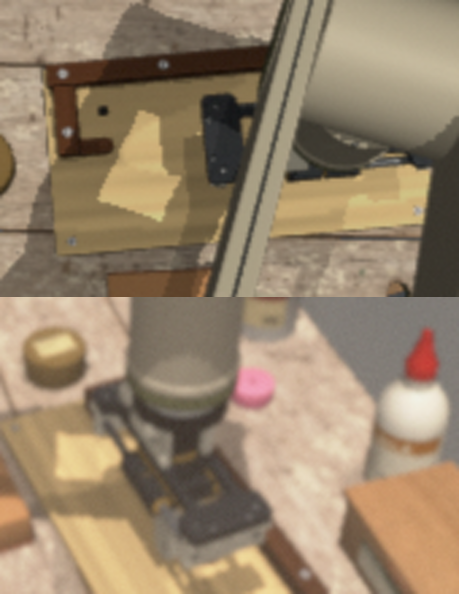

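The plug is hidden behind the gripper in both views, so I'll creep on by force.

>>> arm_command --targets '[{"x":0.008,"y":0.0009,"z":0,"rx":0,"ry":0,"rz":0,"claw":255},{"x":0.016,"y":0.0017,"z":0,"rx":0,"ry":0,"rz":0,"claw":255},{"x":0.024,"y":0.0026,"z":0,"rx":0,"ry":0,"rz":0,"claw":255},{"x":0.03,"y":0.0033,"z":0,"rx":0,"ry":0,"rz":0,"claw":255},{"x":0.034,"y":0.0037,"z":0,"rx":0,"ry":0,"rz":0,"claw":255},{"x":0.037,"y":0.0041,"z":0,"rx":0,"ry":0,"rz":0,"claw":255},{"x":0.037,"y":0.0041,"z":0,"rx":0,"ry":0,"rz":0,"claw":255}]'

```text
t: 4.25
tool_pos: [0.5628, -0.1002, 0.0325]
orientation: [-3.137, -0.166, -0.0]
force: [-0.6, 0.4, 0.3]
opening: 0.0006
gripper_force: 0.0
```

```bash
python3 -c "
from h import *
st()"
```

```text
4.25 tcp [ 0.5628 -0.1002  0.0325] jig mm [ -0.9 -68. ] yaw in jig -90.18 F [-0.55  0.36  0.29]
```

>>> arm_command --targets '[{"x":0.002,"y":0.0002,"z":0,"rx":0,"ry":0,"rz":0,"claw":255},{"x":0.004,"y":0.0004,"z":0,"rx":0,"ry":0,"rz":0,"claw":255},{"x":0.006,"y":0.0006,"z":0,"rx":0,"ry":0,"rz":0,"claw":255},{"x":0.006,"y":0.0006,"z":0,"rx":0,"ry":0,"rz":0,"claw":255}]'

```text
t: 4.58
tool_pos: [0.5655, -0.1, 0.0324]
orientation: [-3.137, -0.166, 0.0]
force: [0.1, -0.2, -0.4]
opening: 0.0003
gripper_force: 0.0
```

```bash
python3 -c "
from h import *
st()"
```

```text
4.58 tcp [ 0.5655 -0.1     0.0324] jig mm [  1.8 -68. ] yaw in jig -90.19 F [ 0.06 -0.22 -0.38]
```

>>> arm_command --targets '[{"x":0.002,"y":0.0002,"z":0,"rx":0,"ry":0,"rz":0,"claw":255},{"x":0.004,"y":0.0004,"z":0,"rx":0,"ry":0,"rz":0,"claw":255},{"x":0.004,"y":0.0004,"z":0,"rx":0,"ry":0,"rz":0,"claw":255}]'

```text
t: 4.83
tool_pos: [0.5659, -0.0998, 0.032]
orientation: [-3.137, -0.166, 0.006]
force: [-8.2, -1.8, 4.6]
opening: 0.0006
gripper_force: 4.0
```

```bash
python3 -c "
from h import *
st()"
```

```text
4.83 tcp [ 0.5659 -0.0998  0.032 ] jig mm [  2.1 -67.9] yaw in jig -90.19 F [-8.19 -1.8   4.59]
```

Contact at −8 N: the plug is on the fence. Now I back off, rise, turn 65° and go behind it.

>>> arm_command --targets '[{"x":-0.01,"y":-0.0011,"z":0,"rx":0,"ry":0,"rz":0,"claw":255},{"x":-0.03,"y":-0.0033,"z":0,"rx":0,"ry":0,"rz":0,"claw":255},{"x":-0.06,"y":-0.0065,"z":0,"rx":0,"ry":0,"rz":0,"claw":255},{"x":-0.06,"y":-0.0065,"z":0.06,"rx":0,"ry":0,"rz":0,"claw":255},{"x":-0.06,"y":-0.0065,"z":0.13,"rx":0,"ry":0,"rz":0.06,"claw":255},{"x":-0.06,"y":-0.03,"z":0.16,"rx":0,"ry":0,"rz":0.12,"claw":255},{"x":-0.04,"y":-0.06,"z":0.16,"rx":0,"ry":0,"rz":0.18,"claw":255},{"x":-0.01,"y":-0.095,"z":0.16,"rx":0,"ry":0,"rz":0.24,"claw":255},{"x":0.03,"y":-0.095,"z":0.16,"rx":0,"ry":0,"rz":0.3,"claw":255},{"x":0.0545,"y":-0.095,"z":0.16,"rx":0,"ry":0,"rz":0.36,"claw":255}]'

```text
t: 5.67
tool_pos: [0.5963, -0.1484, 0.1131]
orientation: [2.874, 1.266, 0.003]
force: [0.1, 0.3, 0.5]
opening: 0.0005
gripper_force: 0.0
```

>>> arm_command --targets '[{"x":0,"y":0,"z":0,"rx":0,"ry":0,"rz":0.06,"claw":255},{"x":0,"y":0,"z":0,"rx":0,"ry":0,"rz":0.12,"claw":255},{"x":0,"y":0,"z":0,"rx":0,"ry":0,"rz":0.18,"claw":255},{"x":0,"y":0,"z":0,"rx":0,"ry":0,"rz":0.207,"claw":255},{"x":0,"y":0,"z":0,"rx":0,"ry":0,"rz":0.207,"claw":255},{"x":0,"y":0,"z":0,"rx":0,"ry":0,"rz":0.207,"claw":255}]'

```text
t: 6.17
tool_pos: [0.5948, -0.1473, 0.1125]
orientation: [2.559, 1.822, 0.001]
force: [-0.1, 0.3, 0.3]
opening: 0.0003
gripper_force: 0.0
```

```bash
python3 -c "
from h import *
st()
p,d=look('top')
c=cv2.resize(p[150:260,270:440],None,fx=3,fy=3,interpolation=cv2.INTER_CUBIC);q,d=look('side');e=cv2.resize(q[150:260,270:440],None,fx=3,fy=3,interpolation=cv2.INTER_CUBIC)
cv2.imwrite('pics/s3.png',cv2.resize(np.vstack([c,e]),None,fx=.9,fy=.9)[:,:,::-1])
"
```

```text
6.17 tcp [ 0.5948 -0.1473  0.1125] jig mm [  25.8 -118.2] yaw in jig -25.34 F [-0.12  0.32  0.27]
```

View pics/s3.png

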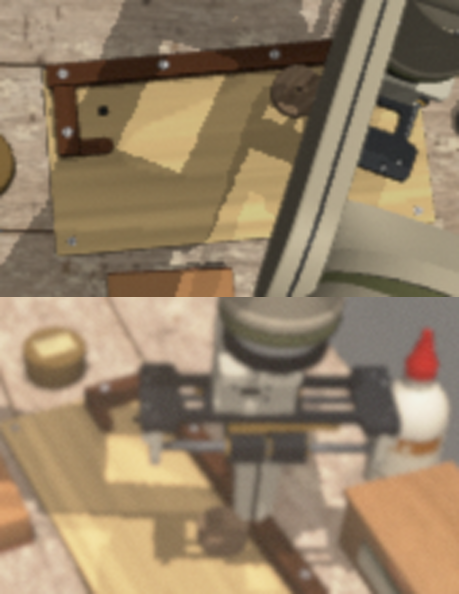

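The top crop shows the plug touching the fence at crop (295,90), i.e. about pixel (379,183). The tool stands behind it, clear. Lowering.

>>> arm_command --targets '[{"x":0,"y":0,"z":-0.06,"rx":0,"ry":0,"rz":0,"claw":255},{"x":0,"y":0,"z":-0.12,"rx":0,"ry":0,"rz":0,"claw":255},{"x":0,"y":0,"z":-0.15,"rx":0,"ry":0,"rz":0,"claw":255},{"x":0,"y":0,"z":-0.161,"rx":0,"ry":0,"rz":0,"claw":255},{"x":0,"y":0,"z":-0.161,"rx":0,"ry":0,"rz":0,"claw":255},{"x":-0.0013,"y":0.0119,"z":-0.161,"rx":0,"ry":0,"rz":0,"claw":255},{"x":-0.0024,"y":0.0219,"z":-0.161,"rx":0,"ry":0,"rz":0,"claw":255},{"x":-0.0033,"y":0.0299,"z":-0.161,"rx":0,"ry":0,"rz":0,"claw":255},{"x":-0.0042,"y":0.0379,"z":-0.161,"rx":0,"ry":0,"rz":0,"claw":255},{"x":-0.0051,"y":0.0459,"z":-0.161,"rx":0,"ry":0,"rz":0,"claw":255}]'

```text
t: 7.1
tool_pos: [0.5929, -0.1239, 0.0331]
orientation: [2.556, 1.825, 0.002]
force: [-0.8, 0.3, 0.7]
opening: 0.0005
gripper_force: 0.1
```

```bash
python3 -c "
from h import *
st()"
```

```text
7.1 tcp [ 0.5929 -0.1239  0.0331] jig mm [ 26.4 -94.8] yaw in jig -25.2 F [-0.78  0.28  0.69]
```

>>> arm_command --targets '[{"x":-0.0013,"y":0.012,"z":0,"rx":0,"ry":0,"rz":0,"claw":255},{"x":-0.0028,"y":0.026,"z":0,"rx":0,"ry":0,"rz":0,"claw":255},{"x":-0.0044,"y":0.04,"z":0,"rx":0,"ry":0,"rz":0,"claw":255},{"x":-0.0059,"y":0.054,"z":0,"rx":0,"ry":0,"rz":0,"claw":255},{"x":-0.0075,"y":0.068,"z":0,"rx":0,"ry":0,"rz":0,"claw":255},{"x":-0.009,"y":0.082,"z":0,"rx":0,"ry":0,"rz":0,"claw":255},{"x":-0.0105,"y":0.096,"z":0,"rx":0,"ry":0,"rz":0,"claw":255},{"x":-0.0121,"y":0.11,"z":0,"rx":0,"ry":0,"rz":0,"claw":255},{"x":-0.0136,"y":0.124,"z":0,"rx":0,"ry":0,"rz":0,"claw":255},{"x":-0.0149,"y":0.136,"z":0,"rx":0,"ry":0,"rz":0,"claw":255}]'

```text
t: 7.93
tool_pos: [0.5847, -0.0554, 0.0319]
orientation: [-2.557, -1.825, 0.0]
force: [0.3, -0.8, 0.6]
opening: 0.0006
gripper_force: 0.1
```

```bash
python3 -c "
from h import *
st()
p,d=look('top')
c=cv2.resize(p[150:260,270:440],None,fx=3,fy=3,interpolation=cv2.INTER_CUBIC);q,d=look('side');e=cv2.resize(q[150:260,270:440],None,fx=3,fy=3,interpolation=cv2.INTER_CUBIC)
cv2.imwrite('pics/s4.png',cv2.resize(np.vstack([c,e]),None,fx=.9,fy=.9)[:,:,::-1])
"
```

```text
7.93 tcp [ 0.5847 -0.0554  0.0319] jig mm [ 25.7 -25.9] yaw in jig -25.21 F [ 0.28 -0.82  0.59]
```

View pics/s4.png

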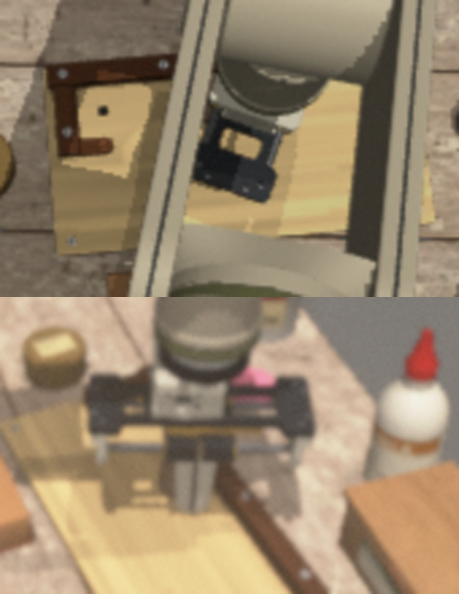

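The plug is hidden ahead of the fingers, and no plug is left behind on the board. Continuing.

>>> arm_command --targets '[{"x":-0.0013,"y":0.012,"z":0,"rx":0,"ry":0,"rz":0,"claw":255},{"x":-0.0028,"y":0.026,"z":0,"rx":0,"ry":0,"rz":0,"claw":255},{"x":-0.0044,"y":0.04,"z":0,"rx":0,"ry":0,"rz":0,"claw":255},{"x":-0.0059,"y":0.054,"z":0,"rx":0,"ry":0,"rz":0,"claw":255},{"x":-0.0075,"y":0.068,"z":0,"rx":0,"ry":0,"rz":0,"claw":255},{"x":-0.009,"y":0.082,"z":0,"rx":0,"ry":0,"rz":0,"claw":255},{"x":-0.0105,"y":0.096,"z":0,"rx":0,"ry":0,"rz":0,"claw":255},{"x":-0.0121,"y":0.11,"z":0,"rx":0,"ry":0,"rz":0,"claw":255},{"x":-0.0134,"y":0.122,"z":0,"rx":0,"ry":0,"rz":0,"claw":255},{"x":-0.0145,"y":0.132,"z":0,"rx":0,"ry":0,"rz":0,"claw":255}]'

```text
t: 8.87
tool_pos: [0.5775, 0.0105, 0.032]
orientation: [-2.557, -1.826, -0.0]
force: [-0.3, 0.6, -0.2]
opening: 0.0004
gripper_force: 0.1
```

```bash
python3 -c "
from h import *
st()"
```

```text
8.87 tcp [0.5775 0.0105 0.032 ] jig mm [25.7 40.5] yaw in jig -25.2 F [-0.28  0.59 -0.17]
```

>>> arm_command --targets '[{"x":-0.0011,"y":0.01,"z":0,"rx":0,"ry":0,"rz":0,"claw":255},{"x":-0.0022,"y":0.02,"z":0,"rx":0,"ry":0,"rz":0,"claw":255},{"x":-0.0033,"y":0.03,"z":0,"rx":0,"ry":0,"rz":0,"claw":255},{"x":-0.0044,"y":0.04,"z":0,"rx":0,"ry":0,"rz":0,"claw":255},{"x":-0.0053,"y":0.048,"z":0,"rx":0,"ry":0,"rz":0,"claw":255},{"x":-0.0061,"y":0.056,"z":0,"rx":0,"ry":0,"rz":0,"claw":255},{"x":-0.0067,"y":0.061,"z":0,"rx":0,"ry":0,"rz":0,"claw":255},{"x":-0.007,"y":0.064,"z":0,"rx":0,"ry":0,"rz":0,"claw":255},{"x":-0.007,"y":0.064,"z":0,"rx":0,"ry":0,"rz":0,"claw":255}]'

```text
t: 9.62
tool_pos: [0.574, 0.042, 0.032]
orientation: [-2.557, -1.825, -0.0]
force: [0.1, -0.2, -0.9]
opening: 0.0006
gripper_force: 0.0
```

```bash
python3 -c "
from h import *
st()"
```

```text
9.62 tcp [0.574 0.042 0.032] jig mm [25.7 72.1] yaw in jig -25.2 F [ 0.07 -0.22 -0.88]
```

>>> arm_command --targets '[{"x":-0.0003,"y":0.003,"z":0,"rx":0,"ry":0,"rz":0,"claw":255},{"x":-0.0006,"y":0.005,"z":0,"rx":0,"ry":0,"rz":0,"claw":255},{"x":-0.0008,"y":0.007,"z":0,"rx":0,"ry":0,"rz":0,"claw":255},{"x":-0.001,"y":0.009,"z":0,"rx":0,"ry":0,"rz":0,"claw":255},{"x":-0.001,"y":0.009,"z":0,"rx":0,"ry":0,"rz":0,"claw":255}]'

```text
t: 10.03
tool_pos: [0.5735, 0.0456, 0.032]
orientation: [2.556, 1.825, -0.001]
force: [-1.5, -3.5, 0.9]
opening: 0.0007
gripper_force: 2.0
```

```bash
python3 -c "
from h import *
st()"
```

```text
10.03 tcp [0.5735 0.0456 0.032 ] jig mm [25.6 75.8] yaw in jig -25.22 F [-1.47 -3.49  0.91]
```

>>> arm_command --targets '[{"x":-0.0002,"y":0.002,"z":0,"rx":0,"ry":0,"rz":0,"claw":255},{"x":-0.0004,"y":0.004,"z":0,"rx":0,"ry":0,"rz":0,"claw":255},{"x":-0.0004,"y":0.004,"z":0,"rx":0,"ry":0,"rz":0,"claw":255}]'

```text
t: 10.28
tool_pos: [0.5733, 0.0459, 0.032]
orientation: [2.555, 1.823, -0.004]
force: [-1.5, -12.3, 1.0]
opening: 0.0005
gripper_force: 6.0
```

```bash
python3 -c "
from h import *
st()"
```

```text
10.28 tcp [0.5733 0.0459 0.032 ] jig mm [25.4 76.1] yaw in jig -25.23 F [ -1.54 -12.31   0.98]
```

>>> arm_command --targets '[{"x":-0.002,"y":-0.006,"z":0,"rx":0,"ry":0,"rz":0,"claw":255},{"x":-0.006,"y":-0.018,"z":0,"rx":0,"ry":0,"rz":0,"claw":255},{"x":-0.013,"y":-0.038,"z":0,"rx":0,"ry":0,"rz":0,"claw":255},{"x":-0.025,"y":-0.075,"z":0,"rx":0,"ry":0,"rz":0,"claw":255},{"x":-0.025,"y":-0.075,"z":0.08,"rx":0,"ry":0,"rz":0,"claw":255},{"x":-0.025,"y":-0.1,"z":0.16,"rx":0,"ry":0,"rz":0,"claw":255},{"x":-0.05,"y":-0.18,"z":0.23,"rx":0,"ry":0,"rz":0,"claw":255},{"x":-0.08,"y":-0.26,"z":0.26,"rx":0,"ry":0,"rz":0,"claw":255},{"x":-0.11,"y":-0.34,"z":0.26,"rx":0,"ry":0,"rz":0,"claw":255},{"x":-0.14,"y":-0.42,"z":0.26,"rx":0,"ry":0,"rz":0,"claw":255}]'

```text
t: 11.12
tool_pos: [0.5097, -0.1477, 0.1642]
orientation: [2.553, 1.825, 0.004]
force: [0.4, -0.8, 0.1]
opening: 0.0003
gripper_force: 0.0
```

>>> arm_command --targets '[{"x":-0.03,"y":-0.08,"z":0,"rx":0,"ry":0,"rz":0,"claw":255},{"x":-0.06,"y":-0.16,"z":0,"rx":0,"ry":0,"rz":0,"claw":255},{"x":-0.06,"y":-0.2,"z":0,"rx":0,"ry":0,"rz":0,"claw":255},{"x":-0.06,"y":-0.2,"z":0,"rx":0,"ry":0,"rz":0,"claw":255}]'

```text
t: 11.45
tool_pos: [0.4778, -0.2503, 0.1617]
orientation: [2.56, 1.818, -0.001]
force: [0.6, -0.5, -0.0]
opening: 0.0004
gripper_force: 0.0
```

```bash
python3 -c "
from h import *
st()
p,d=look('top')
c=cv2.resize(p[150:260,270:440],None,fx=3,fy=3,interpolation=cv2.INTER_CUBIC);q,d=look('side');e=cv2.resize(q[150:260,270:440],None,fx=3,fy=3,interpolation=cv2.INTER_CUBIC)
cv2.imwrite('pics/s5.png',cv2.resize(np.vstack([c,e]),None,fx=.9,fy=.9)[:,:,::-1])
"
```

```text
11.45 tcp [ 0.4778 -0.2503  0.1617] jig mm [-101.8 -207.9] yaw in jig -25.48 F [ 0.57 -0.49 -0.04]
```

View pics/s5.png

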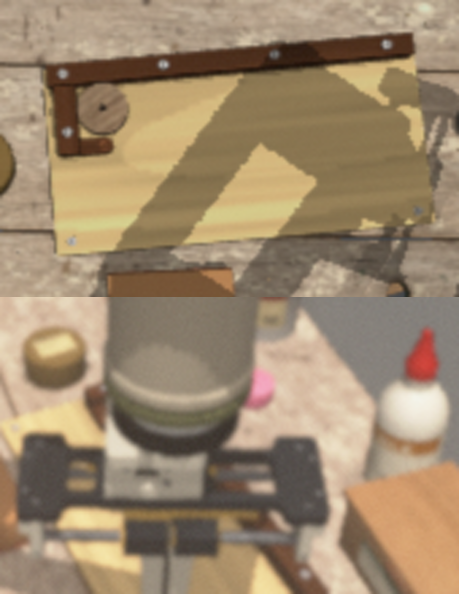

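The top view shows the plug in the pocket at crop (102,108), about pixel (308,190), touching fence and stop. I'll check the number and look at the gaps magnified.

```bash
python3 -c "
from h import *
z=np.load('pics/top.npz');p=z['p'];g=p.astype(int)
b=np.zeros(p.shape[:2],np.uint8);w=(slice(174,208),slice(292,325))
s=g[w];b[w]=((s[...,0]-s[...,2]<48)&(s.sum(2)>190))
n,l,stt,ce=cv2.connectedComponentsWithStats(b);j=1+np.argmax(stt[1:,4]);cs,_=cv2.findContours((l==j).astype(np.uint8),0,1);(a,e),r=cv2.minEnclosingCircle(cs[0]);print(stt[j],ce[j],a,e,r)
for q in((a,e),ce[j]): print(J(plane('top',*q,.032))*1e3,'want 32.2 107.2')
c=cv2.resize(p[168:214,282:332],None,fx=12,fy=12,interpolation=cv2.INTER_CUBIC);cv2.imwrite('pics/s6.png',c[:,:,::-1])
"
```

```text
[298 184  19  16  37] [304.13513514 193.94594595] 306.5 190.0 10.404426574707031
[ 30.86171131 110.05763257] want 32.2 107.2
[ 21.78376713 116.53496217] want 32.2 107.2
```

View pics/s6.png

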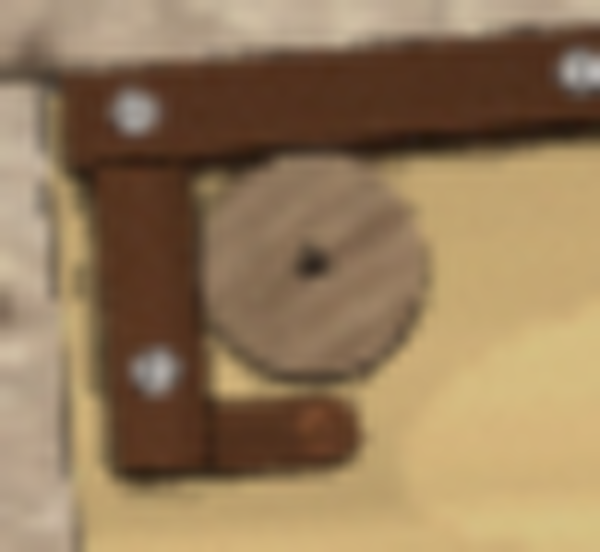

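The centre is at about pixel (307.7, 189.5), i.e. jig (32, 107) mm, touching both fence and stop. Handing in.

```bash
python3 -c "
from h import *
print(robot.close_job())"
```

```text
the job is handed in; nothing more can be done
None
```

The plug is in the corner pocket, home against both fence and end stop: the last top view puts its centre at about (32, 107) mm on the jig (target 32.2, 107.2), and the job was handed in with the arm clear at about 11.5 s.

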